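# Square the test panels and hold the spring clamp open at the mark

### The arm

A 7-joint arm with a two-finger parallel gripper is mounted at the origin on a cart in front of the work surface, level with it; the furniture and walls round the work are solid. World frame = base frame: x ahead of the robot, y to its left, z up, the work surface at z = 0. Lengths are in m, angles in rad, forces in N, time in s.
With the tool pointing down it reaches from about 0.4 to 0.875 m from the base axis. Payload 19.3 kg.
Tool frame: the origin (TCP) lies at the very end of the fingers, on their centre line; the grasp point (between the pads) lies 19 mm behind it; y points along the fingers, x is the direction in which the jaws open and shut, and the axes are right-handed (so a half turn about y gives the same grasp; the last joint's range is limited). The gripper opens to 85 mm and grips with 20 to 120 N. Pads are 22 mm wide; open, the fingers measure 114 mm over their backs; the gripper's body (76 mm by 85 mm) begins 54 mm behind the grasp point. The pads swing forward as they close: fully open they stand 13 mm farther back than shut.
Start: joints at [1.122, 0.521, -0.036, 1.599, 0.021, 1.021, -0.113], TCP at [0.231, -0.581, 0.231] pointing down, gripper open.
Joint ranges: [-2.91, 2.91], [-0.3, 2.13], [-1.5, 1.42], [0.17, 2.43], [-1.26, 4.41], [0.16, 1.93], [-2.52, 2.52]. Speed limits (rad/s): [1.89, 1.89, 2.39, 2.39, 3.01, 3.01, 3.01].

### API

Orientations are given as [roll, pitch, yaw] about the fixed x, y, z axes, in that order (R = Rz(yaw) Ry(pitch) Rx(roll)).
In Python, from workcell import bot gives the robot as it stands. The module is installed in compiled form; this text tells all that it offers.
- The arm moves only by the shell command python3 -m crank 'ROWS' [FORCE]. ROWS is JSON, a list of rows, each an object of numbers: "hand": the closure, from 0 (fully open) to 1 (shut); "dx", "dy", "dz": the shift along the tool's x, y, z in mm; "yaw": the turn about the tool's y in rad. In form: [{"hand": .., "dx": .., "dy": .., "dz": .., "yaw": ..}, ...]. A call has 1 to 12 rows; each row is the pose to reach, as a shift and turn from the pose commanded when the call began, along the tool's axes at that moment; what a row does not reach only later rows make up. A row lasts 1/12 s, in which the tool goes at most 41.7 mm and 7.16 degrees, less where a joint would pass 70% of its speed; a pose out of reach is approached as far as the arm can. A call with a gripper value outside its range is refused whole. The fingers move at their own pace and stop on an object; FORCE is the grip in N (left out, the last holds). Time passes only in rows, so rows that repeat a pose let the fingers close. It gives the time, the measured TCP pose, the force and the opening at its end, in the units of the state.
- bot.observe(): the state, without advancing time (a new reading comes with each control period).
- bot.grab_frame(name): name is "scene" or "top" or "wrist"; returns the picture (384x512x3 uint8, red, green, blue); there is no depth.
- bot.camera_info(name): a dict with "fx", "fy", "cx", "cy" (pixels), "rvec" (rotation vector, rad) and "tvec" (3), from world to camera coordinates, as OpenCV has them. Camera axes: x right, y down, z forward; pixel columns grow to the right and rows downward; lengths in m; the calibration is good to about 2 mm. A picture is of the moment at which its call begins: read the wrist's pose just before it. camera_info takes no time and is no camera call; for the wrist camera it gives the pose at the moment of the call.
- bot.job_done(): hands the job in, once; it reports no verdict.
The state is a dict: "clock": time; "qpos": joint angles; "qd": joint speeds; "joint_efforts": joint torques, N m; "position": TCP position; "tool_rot": TCP orientation; "force": force on the tool from outside, world axes, zero at the start; "moment": the same for the moment, N m; "grip_width": finger opening in m.
Only numpy, scipy, OpenCV 4.12 (cv2) and the standard library are available. Lean on these libraries where they do the work, as an engineer would, in place of code of your own. Each camera call takes 0.05 s, during which the arm holds its last target.

### The job

Tap the ragged stack of four test panels into the corner of the clamping fixture, with the clamp still shut, until all their edges are flush with one another and against both fences. Then pull the clamp's spring slide out by its black handle until the pointer stands at the mark on the rail (within 4 mm), and finish while still holding it there so that the stack can be slid between the jaws; do not let go, and do not shift the jars, bottles and tape roll standing around.

Things in the scene. Friction and masses are not known exactly. Their poses are not given: they have to be found in the camera images.
- fixture: Clamping fixture fixed on the bench: grey base plate 220 x 274 x 10 mm (x -115 to +105, y -137 to +137 mm). Origin on the bench top; x points away from the robot (turned up to 12 degrees), y left, z up. Left half: panels on a raised deck before a back and a left fence. Right half: a spring slide along x under a dark bridge (x -2 to 22, y -114 to -62 mm, top 37 mm above the bench).
- corner (a point): Inside corner of the fences at deck height (20 mm above the bench), at x = 85, y = 120 mm of the fixture, axes as the fixture's. The back fence's face runs from here to the right over the full width, the left fence's face 73 mm towards the robot. Both fences are 12 mm thick and rise 25 mm above the deck.
- deck (a point): Centre of the top of the aluminium deck that carries the panels: 55 mm (fixture x) by 90 mm (y), 20 mm above the bench, 10 mm above the base plate. It ends 5 mm (front) and 10 mm (right) inside the squared panels' edges, so fingertips can reach below the lowest panel in front of it and in the 70 mm wide slot on its right.
- slide (a joint): How far the spring slide is pulled out (m): 0 shut, 0.078 end of travel; it moves along the fixture's -x, towards the robot. A spring always pulls it shut, with about 4 N at 0 and 10 N at 0.065. The slide carries a steel jaw (70 mm wide, top 43 mm above the bench, 25 mm from the back fence when shut), a flat tongue, handle and pointer.
- handle (a point): Grasp point on the slide's handle, an upright black plate 12 mm thick in the fixture's x, 44 mm wide in y, 21 to 81 mm above the bench. The point is on its mid plane, 62 mm above the bench. Room to pinch it from above, one finger before and one behind it: the 37 mm high bridge starts 37 mm behind its back face when shut.
- pointer (a point): Tip of the slide's pointer, a small steel finger 6 mm wide with a thin dark line, sticking out to the right (-y) from the slide's tongue, 24.5 mm above the bench, 25 mm behind the handle's mid plane; it travels with the slide.
- mark: The mark: a steel clip 12 mm wide with a dark line across its top, fixed on the graduated rail right of the slide, set at another place each time, 38 to 62 mm from the shut slide's pointer. Origin on the line, axes as the fixture's. The pointer is at the mark when both have the same place along the fixture's x.
- panel_1: Loose aluminium test panel 60 mm (its x) by 100 mm (its y), 4 mm thick, 45 to 85 g, number 1 from below in the stack of four equal ones; origin at the centre of its underside. At the start the stack lies ragged, its edges 7 to 18 mm short of both fences and turned a few degrees.
- panel_2: Loose aluminium test panel 60 mm (its x) by 100 mm (its y), 4 mm thick, 45 to 85 g, number 2 from below in the stack of four equal ones; origin at the centre of its underside. At the start the stack lies ragged, its edges 7 to 18 mm short of both fences and turned a few degrees.
- panel_3: Loose aluminium test panel 60 mm (its x) by 100 mm (its y), 4 mm thick, 45 to 85 g, number 3 from below in the stack of four equal ones; origin at the centre of its underside. At the start the stack lies ragged, its edges 7 to 18 mm short of both fences and turned a few degrees.
- panel_4: Loose aluminium test panel 60 mm (its x) by 100 mm (its y), 4 mm thick, 45 to 85 g, number 4 from below in the stack of four equal ones; origin at the centre of its underside. At the start the stack lies ragged, its edges 7 to 18 mm short of both fences and turned a few degrees.
- roll: Bystander: beige roll of tape, 68 mm across, 18 mm high, lying in front of the fixture; origin at the centre of its underside; leave it where it is.
- jar_left: Bystander: white lidded jar, 73 mm across, 70 mm high, on the left of the fixture; origin at the centre of its underside; leave it where it is.
- jar_right: Bystander: white lidded jar, 72 mm across, 75 mm high, on the right near the front; origin at the centre of its underside; leave it where it is.
- tall_jar: Bystander: white lidded jar, 72 mm across, 115 mm high, on the right; origin at the centre of its underside; leave it where it is.
- bottle_right: Bystander: white bottle, 66 mm across, 150 mm high, on the right at the back; origin at the centre of its underside; leave it where it is.
- bottle_left: Bystander: white bottle, 70 mm across, 175 mm high, at the back on the left, beyond the balance; origin at the centre of its underside; leave it where it is.

How it is judged:
On the way, in this order (a step that is already met when the one before it is completed fails the run):
1. the four panels lie squared in the corner, the slide still shut (x of panel_1 in the frame of corner between -0.033 and -0.027 m and y of panel_1 in the frame of corner between -0.053 and -0.047 m and z of panel_1 in the frame of corner between -0.002 and 0.002 m and angle between the y axis of each of panel_1, panel_2, panel_3, panel_4 and the y axis of fixture, either way round below 0.05 rad and x of panel_2 in the frame of corner between -0.033 and -0.027 m and y of panel_2 in the frame of corner between -0.053 and -0.047 m and z of panel_2 in the frame of corner between 0.002 and 0.006 m and x of panel_3 in the frame of corner between -0.033 and -0.027 m and y of panel_3 in the frame of corner between -0.053 and -0.047 m and z of panel_3 in the frame of corner between 0.006 and 0.01 m and x of panel_4 in the frame of corner between -0.033 and -0.027 m and y of panel_4 in the frame of corner between -0.053 and -0.047 m and z of panel_4 in the frame of corner between 0.01 and 0.014 m and value of joint slide below 0.015 m), for 0.2 s.
2. the slide is held with its pointer at the mark (x of pointer in the frame of mark between -0.004 and 0.004 m and contact force between the fingers and slide above 2 N), for 0.2 s.
At the end, for the whole second after the job is handed in: The fingers hold the slide (more than 2 N on it), which stands still, pulled out at least 30 mm, its pointer within 4 mm of the mark's line along the fixture's x; all four panels still lie stacked in order on the deck, each within 3 mm of touching both fences and within 0.05 rad of parallel to them (all of step 2 and x of panel_1 in the frame of corner between -0.033 and -0.027 m and y of panel_1 in the frame of corner between -0.053 and -0.047 m and z of panel_1 in the frame of corner between -0.002 and 0.002 m and angle between the y axis of each of panel_1, panel_2, panel_3, panel_4 and the y axis of fixture, either way round below 0.05 rad and x of panel_2 in the frame of corner between -0.033 and -0.027 m and y of panel_2 in the frame of corner between -0.053 and -0.047 m and z of panel_2 in the frame of corner between 0.002 and 0.006 m and x of panel_3 in the frame of corner between -0.033 and -0.027 m and y of panel_3 in the frame of corner between -0.053 and -0.047 m and z of panel_3 in the frame of corner between 0.006 and 0.01 m and x of panel_4 in the frame of corner between -0.033 and -0.027 m and y of panel_4 in the frame of corner between -0.053 and -0.047 m and z of panel_4 in the frame of corner between 0.01 and 0.014 m and velocity of joint slide between -0.01 and 0.01 m/s and value of joint slide above 0.03 m); the arm keeps its last pose, push and grip.
It fails at once if a bystander is shifted by more than 25 mm or tipped (distance of any of roll, jar_left, jar_right, tall_jar, bottle_right, bottle_left from where it was at the start of the episode above 0.025 m or angle between any of roll, jar_left, jar_right, tall_jar, bottle_right, bottle_left's own z axis and vertical above 0.5 rad).
It also fails if it takes over 58 s, if anything falls off the work surface, if the arm or the gripper's body presses on something with over 40 N, if the wrist force passes 120 N, or if a joint passes its speed limit or range.

## Working session

There is one attempt and no reset: what is moved stays moved. The work goes in short steps, Python scripts to look and compute and a shell command to move; the robot and the scene stay as the last step left them, time stands still between calls to the robot, and variables do not carry over. Pictures are saved under pics/ and viewed, and the job is handed in when it is done.

```bash
mkdir -p pics; python3 - <<'E'
from workcell import bot
import cv2
s=bot.observe(); print(s)
for n in("scene","top","wrist"):
    print(n,bot.camera_info(n))
    cv2.imwrite(f"pics/a_{n}.png",bot.grab_frame(n)[:,:,::-1])
E
```

```text
{'clock': 0.0, 'qpos': array([ 1.1218178 ,  0.5220147 , -0.036301  ,  1.59996903,  0.02120215,
        1.02109725, -0.11277368]), 'qd': array([ 0.00082738,  0.00089251,  0.00157388,  0.00061755, -0.00053948,
        0.0006351 ,  0.00064221]), 'joint_efforts': array([ 4.35295478e-04, -9.27105975e+01,  1.98022708e+00, -3.69932950e+01,
        1.79105939e-02,  8.18092172e-03, -8.37009361e-05]), 'position': array([ 0.23095081, -0.58042165,  0.23073956]), 'tool_rot': array([-1.57088904e+00,  1.09946950e-03, -1.19202398e+00]), 'force': array([ 0.14022112, -0.30971229,  0.71493527]), 'moment': array([ 0.00099512, -0.00775099, -0.0230881 ]), 'grip_width': 0.08552290498789707}
scene {'fx': 390.14734263914727, 'fy': 390.14734263914727, 'cx': 254.95406654881677, 'cy': 194.33990955441226, 'rvec': array([ 1.05836303, -2.44535003,  0.97468083]), 'tvec': array([0.43761447, 0.26509834, 0.82171182])}
top {'fx': 420.568749878539, 'fy': 420.568749878539, 'cx': 260.8901388735817, 'cy': 191.12496934961763, 'rvec': array([ 2.16038329, -2.15720697,  0.09905732]), 'tvec': array([0.10970201, 0.54232467, 1.25304161])}
wrist {'fx': 343.6796961370178, 'fy': 343.6796961370178, 'cx': 255.22640873931024, 'cy': 194.95376565393178, 'rvec': array([-2.3898368 ,  1.62157234,  0.2411455 ]), 'tvec': array([-0.62444771, -0.03897459,  0.37825341])}
```

View pics/a_top.png

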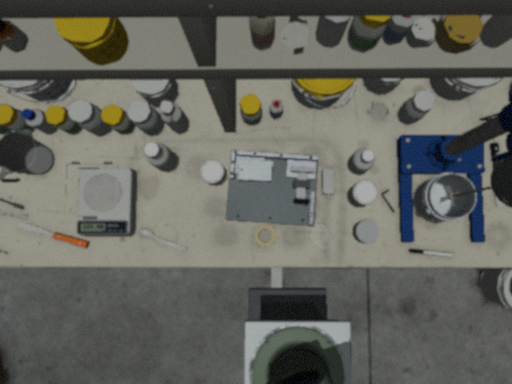

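View pics/a_scene.png

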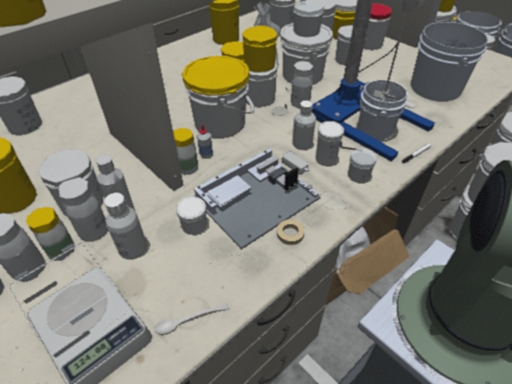

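View pics/a_wrist.png

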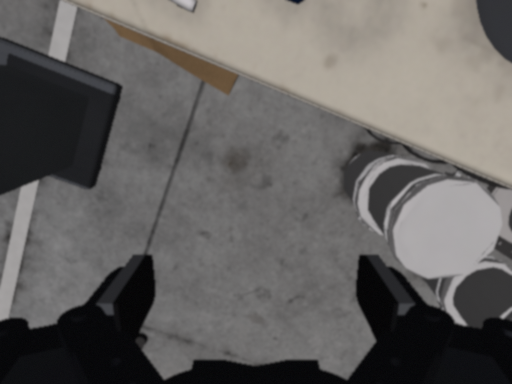

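```bash
python3 - <<'E'
import cv2
im=cv2.imread("pics/a_top.png")
c=im[110:260,150:350]
cv2.imwrite("pics/a_crop.png",cv2.resize(c,None,fx=4,fy=4,interpolation=cv2.INTER_CUBIC))
E
```

```text
(no output)
```

View pics/a_crop.png

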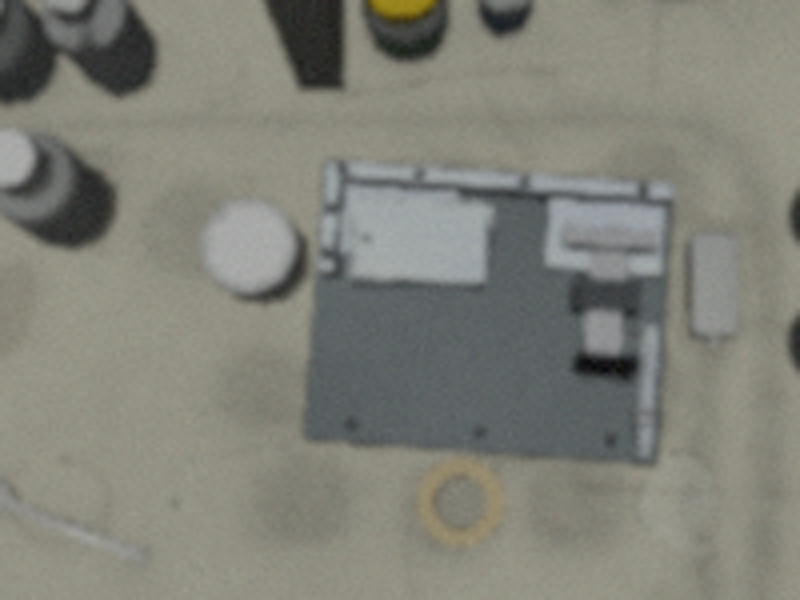

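```bash
cat > h.py <<'E'
import numpy as np, cv2
from scipy.spatial.transform import Rotation as Ro
from scipy.optimize import least_squares
def K(c): return np.array([[c['fx'],0,c['cx']],[0,c['fy'],c['cy']],[0,0,1]])
def px2w(c,uv,z):
    R=cv2.Rodrigues(c['rvec'])[0]; C=-R.T@c['tvec']
    d=R.T@np.array([(uv[0]-c['cx'])/c['fx'],(uv[1]-c['cy'])/c['fy'],1])
    return C+d*(z-C[2])/d[2]
def proj(c,P): return cv2.projectPoints(np.asarray(P,float).reshape(-1,1,3),c['rvec'],c['tvec'],K(c),None)[0].reshape(-1,2)
def f2w(p,f): # p=(x,y,yaw), f Nx3 (m)
    f=np.atleast_2d(f); c,s=np.cos(p[2]),np.sin(p[2])
    return np.c_[p[0]+c*f[:,0]-s*f[:,1],p[1]+s*f[:,0]+c*f[:,1],f[:,2]]
def w2f(p,w):
    w=np.atleast_2d(w);c,s=np.cos(p[2]),np.sin(p[2]);dx,dy=w[:,0]-p[0],w[:,1]-p[1]
    return np.c_[c*dx+s*dy,-s*dx+c*dy,w[:,2]]
E
python3 - <<'E'
from h import *
from workcell import bot
c=bot.camera_info("top")
q=lambda u,v:(150+u/4-.4,110+v/4-.4)
uv=np.array([q(308,437),q(655,462)]); F=np.array([[-115,137,10],[-115,-137,10]])/1e3
for u,z in [((308,437),.01),((655,462),.01),((326,160),.045),((672,185),.045),((604,362),.08)]: print(px2w(c,q(*u),z))
P=[(308,437,-115,137,10),(655,462,-115,-137,10),(326,160,97,132,45),(672,185,97,-137,45)]
uv=np.array([q(a[0],a[1]) for a in P]);F=np.array([a[2:] for a in P])/1e3
r=least_squares(lambda p:(proj(c,f2w(p,F))-uv).ravel(),[.5,0,0]);print(r.x,np.degrees(r.x[2]),r.fun)
print("camera centre",-cv2.Rodrigues(c['rvec'])[0].T@c['tvec'])
for n,f in dict(corner=(85,120,20),deck=(0,0,20),handle=(0,0,62)).items(): pass
for n,u,z in [("roll",(460,500),.018),("jar_left",(250,247),.07)]: print(n,px2w(c,q(*u),z))
for n,u,z in [("jar_right",(366,231),.075),("tall",(363,193),.115),("botR",(366,155),.15),("botL",(153,149),.175)]: print(n,px2w(c,u,z))
np.save("fix.npy",r.x)
pt=px2w(c,q(605,355),.081);print("handle f",w2f(r.x,pt))
cw=bot.camera_info("wrist");R=cv2.Rodrigues(cw['rvec'])[0];C=-R.T@cw['tvec']
s=bot.observe();Rt=Ro.from_euler('xyz',s['tool_rot']).as_matrix()
print("tool axes cols",Rt); print("cam in tool",Rt.T@(C-s['position']),"cam z in tool",Rt.T@R.T)
E
```

```text
[0.45834705 0.21626549 0.01      ]
[ 0.43965294 -0.05028091  0.01      ]
[0.66790306 0.20144881 0.045     ]
[ 0.64836569 -0.06167496  0.045     ]
[ 0.51048733 -0.00632329  0.08      ]
[ 0.56266676  0.07714226 -0.06387621] -3.6598372288457726 [-1.60694455  0.55015565  0.64121351  0.16371277 -0.40351506  0.00301648
  1.34198398 -0.76612866]
camera centre [0.40469898 0.09031995 1.30549795]
roll [0.41031152 0.09908415 0.018     ]
jar_left [0.5969425  0.25519881 0.07      ]
jar_right [ 0.42111443 -0.19555546  0.075     ]
tall [ 0.52783737 -0.18040333  0.115     ]
botR [ 0.63037085 -0.18325627  0.15      ]
botL [0.64263414 0.40462386 0.175     ]
handle f [[-0.04167095 -0.0869928   0.081     ]]
tool axes cols [[ 3.69792051e-01 -3.84385054e-04  9.29114466e-01]
 [-9.29114165e-01  7.52519108e-04  3.69792243e-01]
 [-8.41319000e-04 -9.99999643e-01 -7.88620138e-05]]
cam in tool [-0.0002588  -0.14227712  0.07239086] cam z in tool [[ 9.99999690e-01 -5.63004649e-04  5.51024737e-04]
 [-6.90802304e-04 -2.90468630e-01  9.56884266e-01]
 [-3.78674890e-04 -9.56884349e-01 -2.90468929e-01]]
```

```bash
python3 -m crank '[{"hand":0,"dx":-50,"dy":-30,"dz":55,"yaw":0.1},{"hand":0,"dx":-212,"dy":-49,"dz":223,"yaw":0.443},{"hand":0,"dx":-212,"dy":-49,"dz":223,"yaw":0.443},{"hand":0,"dx":-212,"dy":-49,"dz":223,"yaw":0.443},{"hand":0,"dx":-212,"dy":-49,"dz":223,"yaw":0.443},{"hand":0,"dx":-212,"dy":-49,"dz":223,"yaw":0.443},{"hand":0,"dx":-212,"dy":-49,"dz":223,"yaw":0.443},{"hand":0,"dx":-212,"dy":-49,"dz":223,"yaw":0.443}]'
```

```text
clock: 0.82
position: [0.3615, -0.2973, 0.2809]
tool_rot: [-1.57, 0.0, -1.632]
force: [1.9, 0.2, 0.6]
grip_width: 0.0858
```

```bash
python3 -m crank '[{"hand":0,"dx":-367,"dy":31,"dz":146},{"hand":0,"dx":-367,"dy":31,"dz":146},{"hand":0,"dx":-367,"dy":31,"dz":146},{"hand":0,"dx":-367,"dy":31,"dz":146},{"hand":0,"dx":-367,"dy":31,"dz":146},{"hand":0,"dx":-367,"dy":31,"dz":146},{"hand":0,"dx":-367,"dy":31,"dz":146},{"hand":0,"dx":-367,"dy":31,"dz":146},{"hand":0,"dx":-367,"dy":31,"dz":146},{"hand":0,"dx":-367,"dy":31,"dz":146},{"hand":0,"dx":-367,"dy":31,"dz":146}]'
python3 - <<'E'
from workcell import bot
import cv2,pickle
s=bot.observe();c=bot.camera_info("wrist");im=bot.grab_frame("wrist")[:,:,::-1]
print(s['position'],s['tool_rot'],s['qpos'])
pickle.dump((s,c),open("b.pkl","wb"));cv2.imwrite("pics/b_raw.png",im)
cv2.imwrite("pics/b.png",cv2.resize(im,(800,600),interpolation=cv2.INTER_CUBIC))
E
```

```text
[ 0.36151273 -0.29732695  0.28089753] [-1.56998981e+00  4.84451495e-04 -1.63158950e+00] [ 0.60505204  0.2130336  -0.05065074  1.93331361  0.01179703  0.99506245
 -1.08246345]$[0]: bad value
```

View pics/b.png

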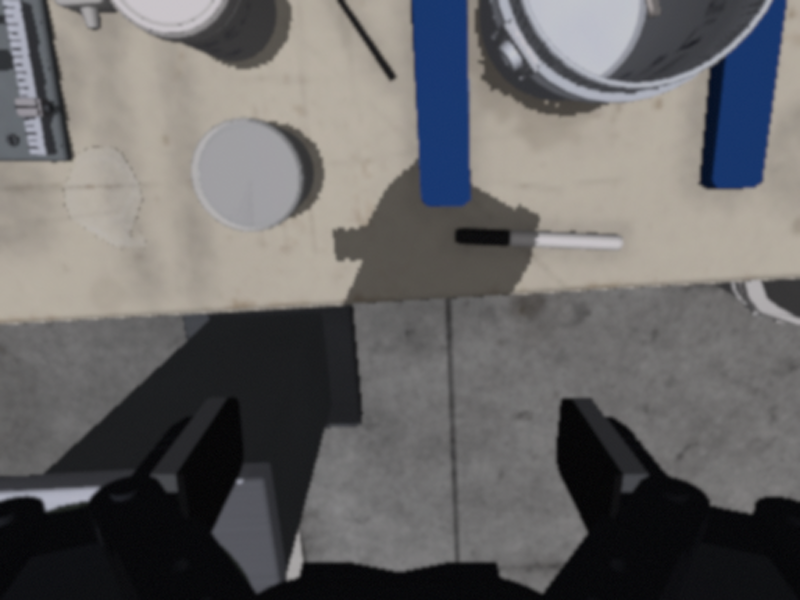

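The view shows only the bench right of the fixture: the move was refused because every row needs all five keys. I'll repeat it with yaw included.

```bash
python3 -m crank '[{"hand":0,"dx":-367,"dy":31,"dz":146,"yaw":0},{"hand":0,"dx":-367,"dy":31,"dz":146,"yaw":0},{"hand":0,"dx":-367,"dy":31,"dz":146,"yaw":0},{"hand":0,"dx":-367,"dy":31,"dz":146,"yaw":0},{"hand":0,"dx":-367,"dy":31,"dz":146,"yaw":0},{"hand":0,"dx":-367,"dy":31,"dz":146,"yaw":0},{"hand":0,"dx":-367,"dy":31,"dz":146,"yaw":0},{"hand":0,"dx":-367,"dy":31,"dz":146,"yaw":0},{"hand":0,"dx":-367,"dy":31,"dz":146,"yaw":0},{"hand":0,"dx":-367,"dy":31,"dz":146,"yaw":0},{"hand":0,"dx":-367,"dy":31,"dz":146,"yaw":0}]'
cat > snap.py <<'E'
import sys,cv2,pickle
from workcell import bot
n=sys.argv[1]
s=bot.observe();c=bot.camera_info("wrist");im=bot.grab_frame("wrist")[:,:,::-1]
print(s['clock'],s['position'],s['tool_rot'],s['force'],s['grip_width'])
pickle.dump((s,c),open(n+".pkl","wb"));cv2.imwrite(f"pics/{n}_raw.png",im)
cv2.imwrite(f"pics/{n}.png",cv2.resize(im,(800,600),interpolation=cv2.INTER_CUBIC))
E
python3 snap.py c
```

```text
clock: 1.78
position: [0.5301, 0.0606, 0.2485]
tool_rot: [-1.572, 0.002, -1.629]
force: [0.0, -0.7, -1.1]
grip_width: 0.0853
1.7833 [0.53009609 0.06063339 0.248489  ] [-1.57153623  0.00190405 -1.62939342] [ 0.01831442 -0.67404172 -1.13138443] 0.08533678818587997
```

View pics/c.png

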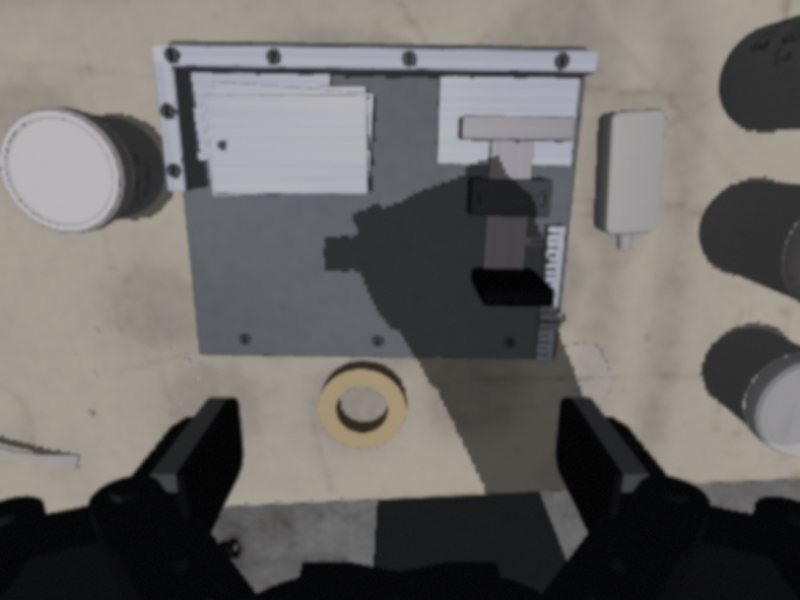

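The whole fixture is in view: fence top at v≈45–70, panels at (190–375, 72–195), handle top around (512,285) and the mark clip near (550,318). I'll enlarge it to read exact points.

```bash
python3 - <<'E'
import cv2
im=cv2.imread("pics/c_raw.png")
def crop(n,x0,y0,w,h,f): cv2.imwrite(f"pics/{n}.png",cv2.resize(im[y0:y0+h,x0:x0+w],None,fx=f,fy=f,interpolation=cv2.INTER_CUBIC))
crop("c1",95,20,160,110,5); crop("c2",290,130,90,110,5)
E
```

```text
(no output)
```

View pics/c1.png

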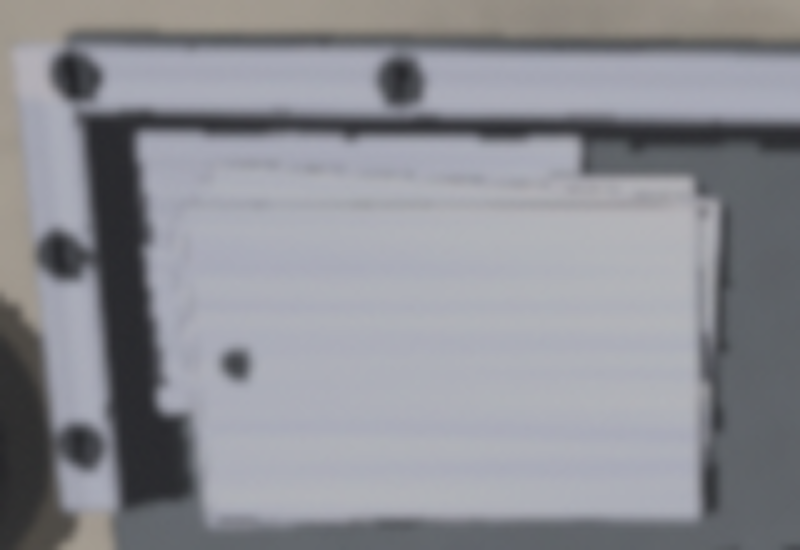

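View pics/c2.png

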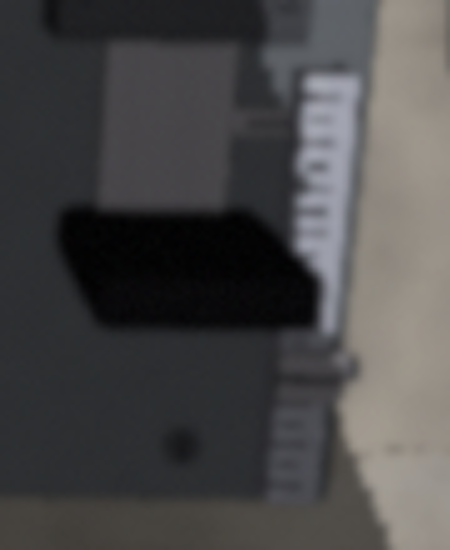

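```bash
cat >> h.py <<'E'
import pickle
E
python3 - <<'E'
from h import *
s,c=pickle.load(open("c.pkl","rb"))
a=lambda u,v:(95+u/5-.4,20+v/5-.4); b=lambda u,v:(290+u/5-.4,130+v/5-.4)
P=[(a(82,112),85,120,45),(a(119,508),12,120,45),(a(13,45),97,132,45),((127.2,227),-115,137,10),(b(323,498),-115,-137,10),(b(325,325),-48,-110,81)]
uv=np.array([p[0] for p in P]);F=np.array([p[1:] for p in P])/1e3
r=least_squares(lambda p:(proj(c,f2w(p,F[:5]))-uv[:5]).ravel(),[.56,.077,-.06],loss='soft_l1');p=r.x
print(p,np.degrees(p[2]),(proj(c,f2w(p,F))-uv).round(1).tolist())
np.save("fix.npy",p)
g=lambda n,uv,z:print(n,(w2f(p,px2w(c,uv,z))*1e3).round(1)[0])
g("handle front top R",b(320,325),.081);g("handle front top L",b(100,327),.081);g("handle back bottom L",b(60,212),.021)
g("pointer",b(265,122),.0245)
for z in(.02,.025,.03): g("mark",b(312,379),z)
for n,u,z in [("p4 FL",(208,523),.036),("p4 FR",(702,520),.036),("p4 BR",(693,203),.036),("p4 BL",(183,205),.036),("p3? BR",(694,178),.032),("pX BR2",(722,200),.03),("p1 BL",(137,133),.024),("p1 BR",(583,136),.024),("p1 FL",(158,413),.024)]: g(n,a(*u),z)
print("rail",[ (w2f(p,px2w(c,b(*u),.02))*1e3).round(1)[0] for u in((305,75),(358,75))])
for n,ff in dict(corner=(85,120,20),front=(25,70,20),right=(55,20,20),handle=(-42,-88,62)).items(): print(n,f2w(p,np.array(ff)/1e3))
E
```

```text
[ 0.56026594  0.07339992 -0.07128372] -4.084256445294565 [[-0.2, -0.4], [0.5, 0.7], [-0.9, -1.4], [-0.4, 0.6], [2.1, 1.1], [1.2, -1.3]]
handle front top R [ -49.3 -108.    81. ]
handle front top L [-50.2 -66.7  81. ]
handle back bottom L [-41.9 -66.4  21. ]
pointer [ -20.8 -108.9   24.5]
mark [ -80.4 -125.9   20. ]
mark [ -78.7 -124.4   25. ]
mark [ -77.  -122.9   30. ]
p4 FL [  9.1 106.2  36. ]
p4 FR [10.9  5.9 36. ]
p4 BR [71.   7.3 36. ]
p4 BL [ 69.4 105.7  36. ]
p3? BR [75.9  7.4 32. ]
pX BR2 [72.1  2.  30. ]
p1 BL [ 83.5 117.6  24. ]
p1 BR [84.  29.7 24. ]
p1 FL [ 30.1 118.6  24. ]
rail [array([ -11.2, -117.8,   20. ]), array([ -11.1, -129.3,   20. ])]
corner [[0.65359687 0.18704118 0.02      ]]
front [[0.59018808 0.14144156 0.02      ]]
right [[0.61655073 0.08943184 0.02      ]]
handle [[ 0.51210494 -0.01138521  0.062     ]]
```

```bash
cat > go.py <<'E'
# usage: go.py fx fy z toolangle_rel_fixture_deg  -> rows shift (mm, rad) from measured pose
import sys
from h import *
from workcell import bot
p=np.load("fix.npy"); s=bot.observe()
fx,fy,z,a=map(float,sys.argv[1:5])
t=f2w(p,np.array([fx,fy,z])/1e3)[0]
R=Ro.from_euler('xyz',s['tool_rot']).as_matrix()
d=R.T@(t-s['position'])*1e3
ca=np.arctan2(R[1,0],R[0,0]); w=(p[2]+np.radians(a)-ca+np.pi)%(2*np.pi)-np.pi
print("clock",s['clock'],"now fix",(w2f(p,s['position'])*1e3).round(1)[0],"ang rel",np.degrees(ca-p[2]).round(2),"force fix",Ro.from_euler('z',-p[2]).apply(s['force']).round(1),"width",s['grip_width'])
print("dx dy dz",d.round(1),"yaw",round(-w,3))
E
python3 go.py -25 65 60 -90
```

```text
clock 1.8333 now fix [-29.7 -17.7 248.6] ang rel -89.39 force fix [ 0.3 -1.3 -0.4] width 0.08538113254658848
dx dy dz [-82.5 188.6   5.7] yaw 0.011
```

```bash
python3 -m crank '[{"hand":0.4,"dx":-82,"dy":60,"dz":6,"yaw":0.011},{"hand":0.4,"dx":-82,"dy":100,"dz":6,"yaw":0.011},{"hand":0.4,"dx":-82,"dy":188,"dz":6,"yaw":0.011},{"hand":0.4,"dx":-82,"dy":188,"dz":6,"yaw":0.011},{"hand":0.4,"dx":-82,"dy":188,"dz":6,"yaw":0.011},{"hand":0.4,"dx":-82,"dy":188,"dz":6,"yaw":0.011},{"hand":0.4,"dx":-82,"dy":188,"dz":6,"yaw":0.011}]'; python3 snap.py d; python3 go.py -25 65 18 -90
```

```text
clock: 2.42
position: [0.5391, 0.1362, 0.0598]
tool_rot: [-1.575, -0.002, -1.646]
force: [0.4, -0.9, 0.7]
grip_width: 0.051
2.4167 [0.539088   0.13620013 0.05982811] [-1.57479457 -0.00182998 -1.64583869] [ 0.39062379 -0.93742645  0.74028365] 0.0510295669930033
clock 2.4667 now fix [-24.2  61.2  62. ] ang rel -90.26 force fix [0.4 0.  0.5] width 0.05107807233849592
dx dy dz [-3.8 44.  -0.8] yaw -0.005
```

View pics/d.png

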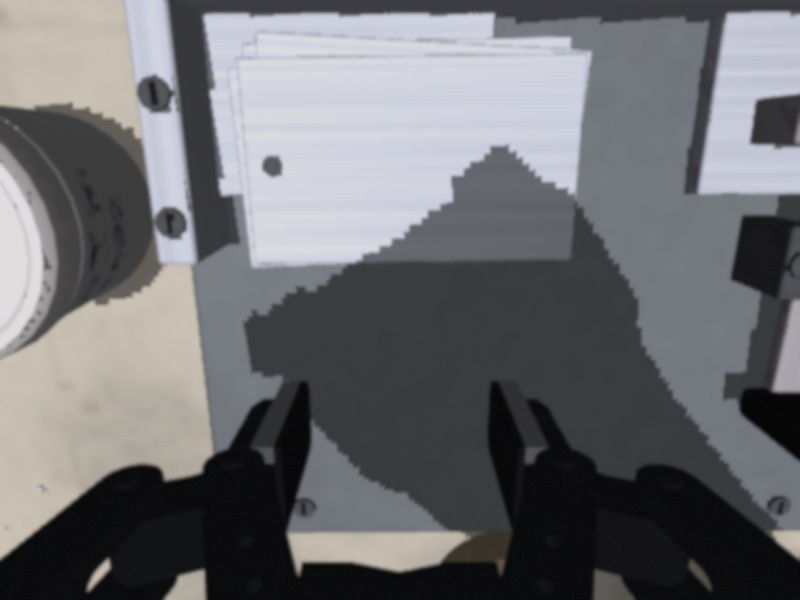

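Fingers at 51 mm opening stand in front of the stack (finger fronts at v≈382, panel front edge at v≈265). I'll go down gently to find the tip height.

```bash
python3 -m crank '[{"hand":0.4,"dx":-4,"dy":20,"dz":-1,"yaw":-0.005},{"hand":0.4,"dx":-4,"dy":44,"dz":-1,"yaw":-0.005},{"hand":0.4,"dx":-4,"dy":44,"dz":-1,"yaw":-0.005},{"hand":0.4,"dx":-4,"dy":44,"dz":-1,"yaw":-0.005}]'; python3 -m crank '[{"hand":0.4,"dx":0,"dy":2,"dz":0,"yaw":0},{"hand":0.4,"dx":0,"dy":4,"dz":0,"yaw":0},{"hand":0.4,"dx":0,"dy":4,"dz":0,"yaw":0}]';  python3 go.py 0 65 14 -90
```

```text
clock: 2.8
position: [0.5405, 0.1404, 0.0193]
tool_rot: [-1.57, -0.0, -1.642]
force: [-0.1, 0.0, 0.1]
grip_width: 0.0512
clock: 3.05
position: [0.5404, 0.141, 0.0144]
tool_rot: [-1.569, 0.0, -1.642]
force: [-0.4, 0.1, 0.3]
grip_width: 0.0512
clock 3.05 now fix [-24.7  66.   14.4] ang rel -89.97 force fix [-0.4  0.1  0.3] width 0.051178427588966256
dx dy dz [ 1.   0.5 24.7] yaw 0.001
```

```bash
python3 -m crank '[{"hand":0.4,"dx":1,"dy":0.5,"dz":8,"yaw":0},{"hand":0.4,"dx":1,"dy":0.5,"dz":16,"yaw":0},{"hand":0.4,"dx":1,"dy":0.5,"dz":20,"yaw":0},{"hand":0.4,"dx":1,"dy":0.5,"dz":22,"yaw":0},{"hand":0.4,"dx":1,"dy":0.5,"dz":24,"yaw":0},{"hand":0.4,"dx":1,"dy":0.5,"dz":26,"yaw":0},{"hand":0.4,"dx":1,"dy":0.5,"dz":28,"yaw":0},{"hand":0.4,"dx":1,"dy":0.5,"dz":30,"yaw":0},{"hand":0.4,"dx":1,"dy":0.5,"dz":32,"yaw":0},{"hand":0.4,"dx":1,"dy":0.5,"dz":34,"yaw":0},{"hand":0.4,"dx":1,"dy":0.5,"dz":35,"yaw":0}]';  python3 go.py 14 65 14 -90; python3 snap.py e
```

```text
clock: 3.97
position: [0.5748, 0.1376, 0.0128]
tool_rot: [-1.571, -0.0, -1.641]
force: [-0.4, 0.1, -0.1]
grip_width: 0.0512
clock 3.9667 now fix [ 9.9 65.1 12.8] ang rel -89.94 force fix [-0.4  0.1 -0.1] width 0.05123371745565949
dx dy dz [ 0.1 -1.2  4.1] yaw 0.001
3.9667 [0.57479191 0.13763705 0.01279318] [-1.57080112e+00 -7.48560527e-06 -1.64110230e+00] [-0.42258454  0.10599744 -0.12647413] 0.05123371745565949
```

View pics/e.png

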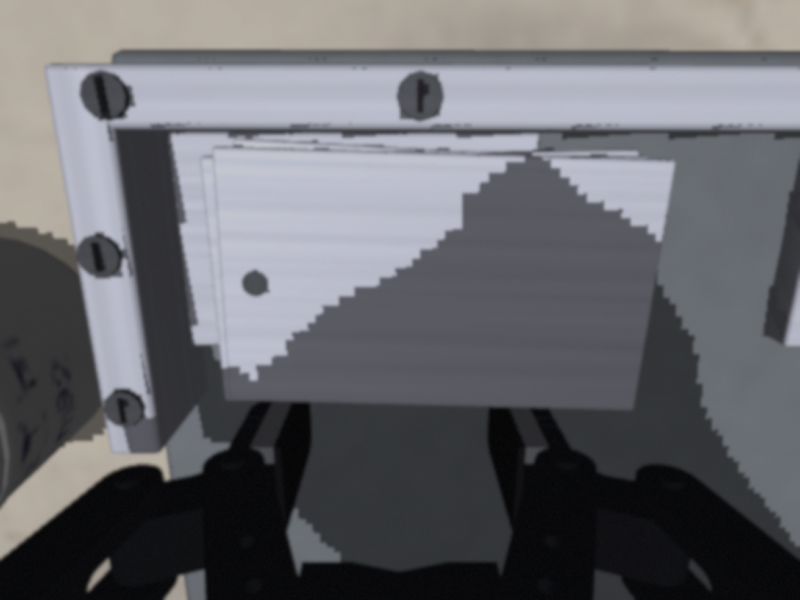

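```bash
python3 -m crank '[{"hand":0.4,"dx":0,"dy":-0.7,"dz":2,"yaw":0},{"hand":0.4,"dx":0,"dy":-0.7,"dz":3.5,"yaw":0},{"hand":0.4,"dx":0,"dy":-0.7,"dz":5,"yaw":0},{"hand":0.4,"dx":0,"dy":-0.7,"dz":6.5,"yaw":0},{"hand":0.4,"dx":0,"dy":-0.7,"dz":8,"yaw":0},{"hand":0.4,"dx":0,"dy":-0.7,"dz":9,"yaw":0},{"hand":0.4,"dx":0,"dy":-0.7,"dz":9,"yaw":0}]';  python3 go.py 14 65 14 -90; python3 snap.py f
```

```text
clock: 4.6
position: [0.5801, 0.1371, 0.0128]
tool_rot: [-1.577, -0.002, -1.641]
force: [-20.7, 1.3, 9.1]
grip_width: 0.0508
clock 4.6 now fix [15.3 65.  12.8] ang rel -89.92 force fix [-20.7  -0.2   9.1] width 0.05078021504116101
dx dy dz [-0.  -1.2 -1.3] yaw 0.001
4.6 [0.58010904 0.1371251  0.01277254] [-1.57748521 -0.0017369  -1.640627  ] [-20.67691049   1.3020472    9.13028851] 0.05078021504116101
```

View pics/f.png

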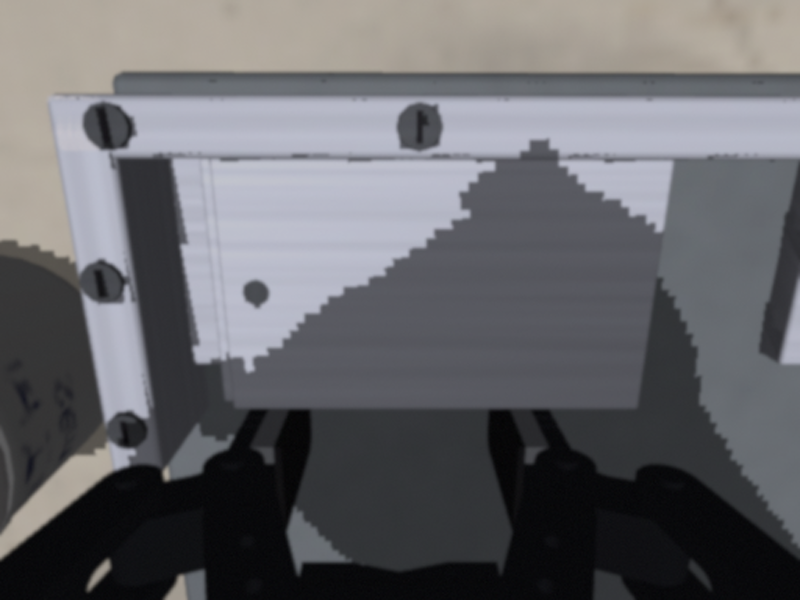

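The back edges are now flush with the back fence line (v≈158), with 20 N of push. Next I back off, lift and turn to push from the right.

```bash
python3 -m crank '[{"hand":0.4,"dx":0,"dy":0,"dz":-6,"yaw":0},{"hand":0.4,"dx":0,"dy":0,"dz":-18,"yaw":0},{"hand":0.77,"dx":0,"dy":-30,"dz":-20,"yaw":0},{"hand":0.77,"dx":0,"dy":-65,"dz":-20,"yaw":0},{"hand":0.77,"dx":0,"dy":-65,"dz":-20,"yaw":0}]';  python3 go.py 54 -14 78 0; python3 -c "
from workcell import bot;print(bot.observe()['qpos'])"
```

```text
clock: 5.07
position: [0.5661, 0.1393, 0.0839]
tool_rot: [-1.564, 0.002, -1.641]
force: [1.7, 0.7, 0.9]
grip_width: 0.0197
clock 5.0667 now fix [ 1.2 66.1 83.9] ang rel -89.95 force fix [1.6 0.8 0.9] width 0.01968407213838782
dx dy dz [80.2  6.  52.7] yaw -1.57
[-0.17931578  0.65232424 -0.23272759  1.82373704  0.22432373  0.68403755
 -2.18067265]
```

```bash
python3 -m crank '[{"hand":0.77,"dx":40,"dy":0,"dz":20,"yaw":-0.12},{"hand":0.77,"dx":80,"dy":4,"dz":53,"yaw":-1.57},{"hand":0.77,"dx":80,"dy":4,"dz":53,"yaw":-1.57},{"hand":0.77,"dx":80,"dy":4,"dz":53,"yaw":-1.57},{"hand":0.77,"dx":80,"dy":4,"dz":53,"yaw":-1.57},{"hand":0.77,"dx":80,"dy":4,"dz":53,"yaw":-1.57},{"hand":0.77,"dx":80,"dy":4,"dz":53,"yaw":-1.57},{"hand":0.77,"dx":80,"dy":4,"dz":53,"yaw":-1.57},{"hand":0.77,"dx":80,"dy":4,"dz":53,"yaw":-1.57},{"hand":0.77,"dx":80,"dy":4,"dz":53,"yaw":-1.57},{"hand":0.77,"dx":80,"dy":4,"dz":53,"yaw":-1.57},{"hand":0.77,"dx":80,"dy":4,"dz":53,"yaw":-1.57}]'; python3 -m crank '[{"hand":0.77,"dx":0,"dy":0,"dz":0,"yaw":-0.13},{"hand":0.77,"dx":0,"dy":0,"dz":0,"yaw":-0.15}]'; python3 go.py 54 -14 16 0; python3 snap.py g
```

```text
clock: 6.07
position: [0.6111, 0.0548, 0.0746]
tool_rot: [-1.571, -0.001, -0.14]
force: [0.1, 0.4, 0.4]
grip_width: 0.0197
clock: 6.23
position: [0.611, 0.0546, 0.0744]
tool_rot: [-1.571, -0.0, 0.01]
force: [0.2, 0.6, 0.3]
grip_width: 0.0195
clock 6.2333 now fix [ 52.  -15.1  74.4] ang rel 4.66 force fix [0.1 0.6 0.3] width 0.019549602964344624
dx dy dz [ 2.1 58.4  0.9] yaw 0.081
6.2333 [0.61102354 0.05461348 0.07444383] [-1.57059039e+00 -2.51230423e-04  1.00159107e-02] [0.15185734 0.61641433 0.25710106] 0.019549602964344624
```

View pics/g.png

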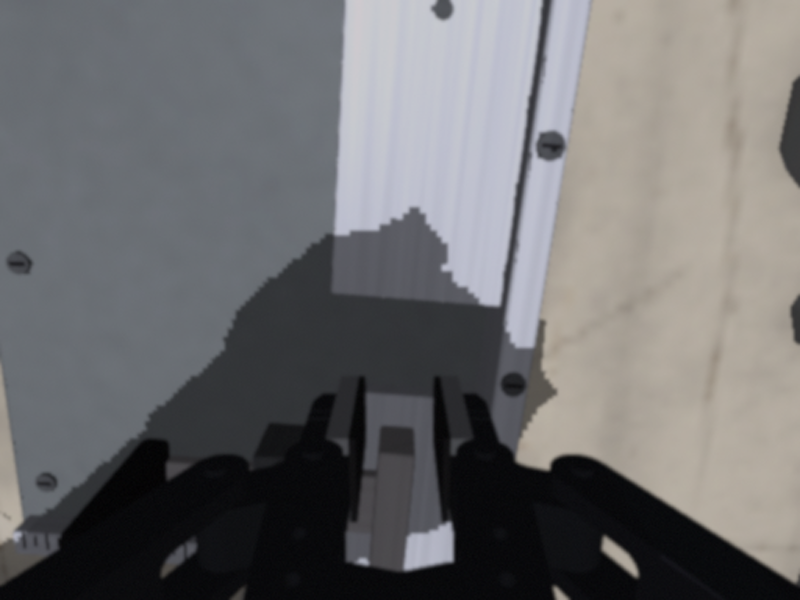

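Stack right edge at v≈295; fingers are clear of the fence (inner edge u≈505). I'll correct the yaw and go down.

```bash
python3 -m crank '[{"hand":0.77,"dx":-2,"dy":10,"dz":1,"yaw":0.081},{"hand":0.77,"dx":-2,"dy":40,"dz":1,"yaw":0.081},{"hand":0.77,"dx":-2,"dy":58,"dz":1,"yaw":0.081},{"hand":0.77,"dx":-2,"dy":58,"dz":1,"yaw":0.081},{"hand":0.77,"dx":-2,"dy":58,"dz":1,"yaw":0.081}]'; python3 go.py 50 2 14 0; python3 snap.py h1
```

```text
clock: 6.7
position: [0.6085, 0.0561, 0.0164]
tool_rot: [-1.571, 0.001, -0.079]
force: [-0.5, -0.1, 0.6]
grip_width: 0.0194
clock 6.7 now fix [ 49.4 -13.8  16.4] ang rel -0.46 force fix [-0.5 -0.1  0.6] width 0.019371048863021434
dx dy dz [ 0.5  2.3 15.8] yaw -0.008
6.7 [0.60854536 0.05611228 0.01635136] [-1.57095477e+00  1.10991108e-03 -7.93728244e-02] [-0.49998859 -0.06534184  0.62634977] 0.019371048863021434
```

View pics/h1.png

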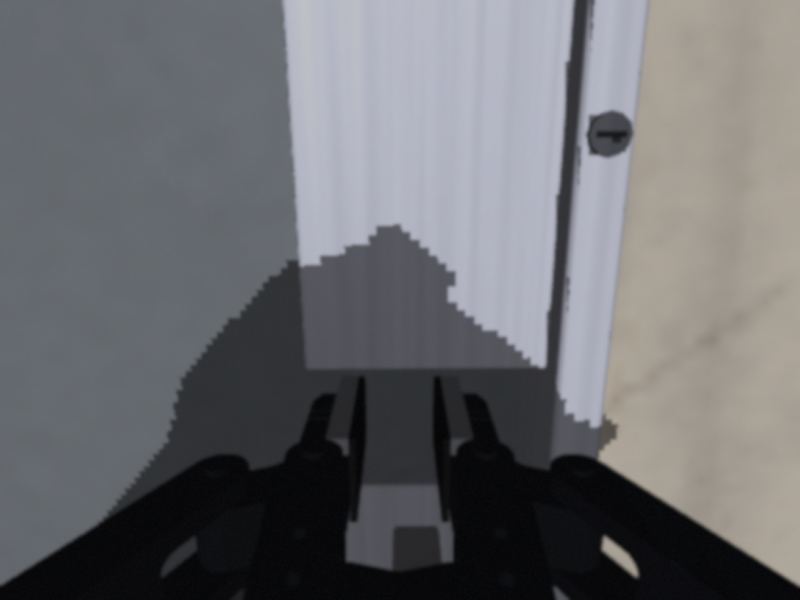

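```bash
python3 -m crank '[{"hand":0.77,"dx":0,"dy":2,"dz":2,"yaw":-0.008},{"hand":0.77,"dx":0,"dy":2,"dz":4,"yaw":-0.008},{"hand":0.77,"dx":0,"dy":2,"dz":6,"yaw":-0.008},{"hand":0.77,"dx":0,"dy":2,"dz":8,"yaw":-0.008},{"hand":0.77,"dx":0,"dy":2,"dz":10,"yaw":-0.008},{"hand":0.77,"dx":0,"dy":2,"dz":12,"yaw":-0.008},{"hand":0.77,"dx":0,"dy":2,"dz":14,"yaw":-0.008},{"hand":0.77,"dx":0,"dy":2,"dz":16,"yaw":-0.008},{"hand":0.77,"dx":0,"dy":2,"dz":18,"yaw":-0.008},{"hand":0.77,"dx":0,"dy":2,"dz":20,"yaw":-0.008}]'; python3 -m crank '[{"hand":0.77,"dx":0,"dy":0,"dz":1.5,"yaw":0},{"hand":0.77,"dx":0,"dy":0,"dz":3,"yaw":0},{"hand":0.77,"dx":0,"dy":0,"dz":4,"yaw":0},{"hand":0.77,"dx":0,"dy":0,"dz":4,"yaw":0}]';python3 go.py 50 10 14 0; python3 snap.py i
```

```text
clock: 7.58
position: [0.6104, 0.076, 0.0145]
tool_rot: [-1.571, 0.0, -0.069]
force: [0.1, -1.1, -0.1]
grip_width: 0.0195
clock: 7.92
position: [0.6106, 0.0801, 0.0145]
tool_rot: [-1.571, 0.0, -0.069]
force: [0.5, -1.2, 0.2]
grip_width: 0.0198
clock 7.9167 now fix [49.8 10.2 14.5] ang rel 0.14 force fix [ 0.6 -1.2  0.2] width 0.01978605190884186
dx dy dz [ 0.2  0.5 -0.2] yaw 0.003
7.9167 [0.61063298 0.08007299 0.01448962] [-1.57072839e+00  4.60266309e-05 -6.87777659e-02] [ 0.46514408 -1.22807801  0.20618531] 0.01978605190884186
```

View pics/i.png

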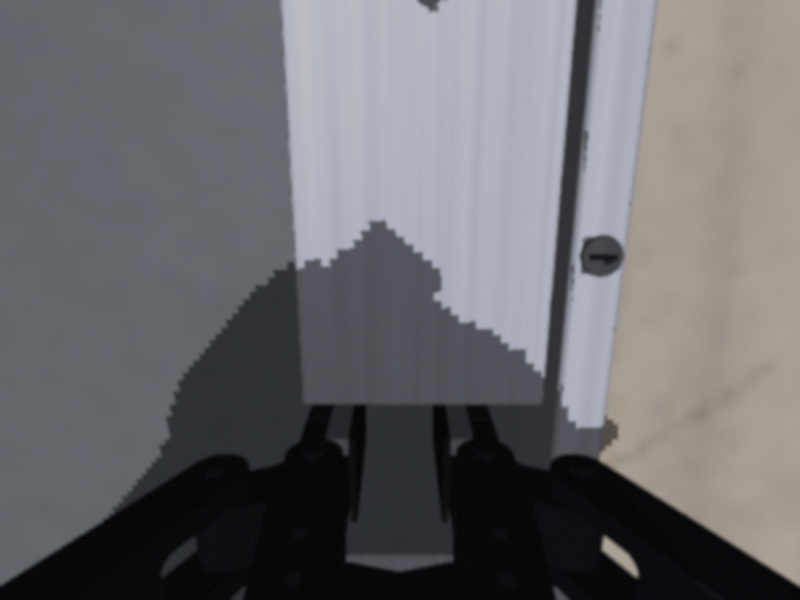

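The stack is sliding, with only about 1 N on the tool, so it has not reached the left fence yet. I'll keep pushing.

```bash
python3 -m crank '[{"hand":0.77,"dx":0,"dy":0,"dz":1,"yaw":0},{"hand":0.77,"dx":0,"dy":0,"dz":2,"yaw":0},{"hand":0.77,"dx":0,"dy":0,"dz":3,"yaw":0},{"hand":0.77,"dx":0,"dy":0,"dz":3,"yaw":0}]';python3 go.py 50 10 14 0
```

```text
clock: 8.3
position: [0.6107, 0.0802, 0.0144]
tool_rot: [-1.575, 0.001, -0.071]
force: [-2.8, -11.8, 5.4]
grip_width: 0.0194
clock 8.3 now fix [49.8 10.4 14.4] ang rel 0.04 force fix [ -1.9 -12.    5.4] width 0.019396074678576635
dx dy dz [ 0.2  0.4 -0.4] yaw 0.001
```

```bash
python3 -m crank '[{"hand":0.77,"dx":0,"dy":0,"dz":1,"yaw":0},{"hand":0.77,"dx":0,"dy":0,"dz":2,"yaw":0},{"hand":0.77,"dx":0,"dy":0,"dz":2,"yaw":0}]';python3 go.py 50 10 14 0;  python3 -m crank '[{"hand":0.77,"dx":0,"dy":0,"dz":-8,"yaw":0},{"hand":0.77,"dx":0,"dy":0,"dz":-20,"yaw":0},{"hand":0.77,"dx":0,"dy":-20,"dz":-22,"yaw":0},{"hand":0.77,"dx":0,"dy":-60,"dz":-22,"yaw":0},{"hand":0.4,"dx":0,"dy":-66,"dz":-22,"yaw":0},{"hand":0.4,"dx":0,"dy":-66,"dz":-22,"yaw":0}]';python3 go.py -20 70 78 -90
```

```text
clock: 8.55
position: [0.6107, 0.0802, 0.0144]
tool_rot: [-1.577, 0.001, -0.072]
force: [-3.9, -21.6, 9.5]
grip_width: 0.0194
clock 8.55 now fix [49.8 10.4 14.4] ang rel -0.04 force fix [ -2.4 -21.8   9.5] width 0.01938056445249538
dx dy dz [ 0.2  0.4 -0.4] yaw -0.001
clock: 9.05
position: [0.611, 0.0627, 0.0833]
tool_rot: [-1.57, -0.004, -0.07]
force: [-0.7, -0.5, -0.3]
grip_width: 0.0427
clock 9.05 now fix [51.4 -7.1 83.3] ang rel 0.09 force fix [-0.6 -0.5 -0.3] width 0.04273405916557197
dx dy dz [-71.3   5.   77.2] yaw 1.572
```

```bash
python3 -m crank '[{"hand":0.4,"dx":-71,"dy":4,"dz":77,"yaw":1.57},{"hand":0.4,"dx":-71,"dy":4,"dz":77,"yaw":1.57},{"hand":0.4,"dx":-71,"dy":4,"dz":77,"yaw":1.57},{"hand":0.4,"dx":-71,"dy":4,"dz":77,"yaw":1.57},{"hand":0.4,"dx":-71,"dy":4,"dz":77,"yaw":1.57},{"hand":0.4,"dx":-71,"dy":4,"dz":77,"yaw":1.57},{"hand":0.4,"dx":-71,"dy":4,"dz":77,"yaw":1.57},{"hand":0.4,"dx":-71,"dy":4,"dz":77,"yaw":1.57},{"hand":0.4,"dx":-71,"dy":4,"dz":77,"yaw":1.57},{"hand":0.4,"dx":-71,"dy":4,"dz":77,"yaw":1.57},{"hand":0.4,"dx":-71,"dy":4,"dz":77,"yaw":1.57},{"hand":0.4,"dx":-71,"dy":4,"dz":77,"yaw":1.57}]'; python3 go.py -12 70 14 -90; python3 snap.py j;python3 go.py -12 70 14 -90
```

```text
clock: 10.05
position: [0.5438, 0.1442, 0.0759]
tool_rot: [-1.571, -0.0, -1.563]
force: [-0.4, -0.2, -0.5]
grip_width: 0.0514
clock 10.05 now fix [-21.4  69.5  75.9] ang rel -85.46 force fix [-0.4 -0.2 -0.5] width 0.05139309612027887
dx dy dz [ 0.2 61.9  9.5] yaw 0.079
10.05 [0.54383154 0.14420341 0.07594622] [-1.57111919e+00 -6.70289764e-05 -1.56291786e+00] [-0.42477298 -0.19551013 -0.52219777] 0.05139309612027887
clock 10.1 now fix [-21.5  69.7  76. ] ang rel -86.01 force fix [1.4 0.2 0.8] width 0.051037853542519836
dx dy dz [ 0.3 62.   9.5] yaw 0.07
```

View pics/j.png

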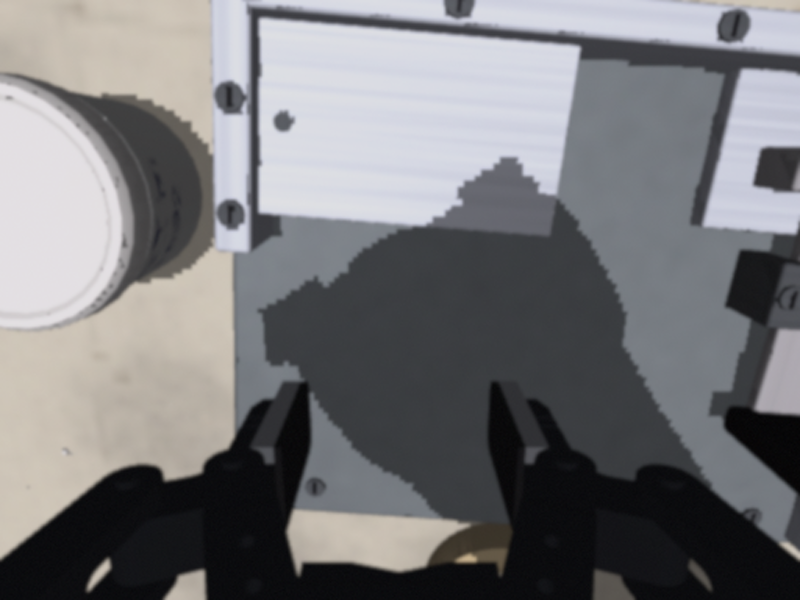

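The stack looks square, its left edge along the fence at u≈258 and its back edge parallel. I'll give the front a second push to make sure.

```bash
python3 -m crank '[{"hand":0.4,"dx":0,"dy":30,"dz":5,"yaw":0.079},{"hand":0.4,"dx":0,"dy":62,"dz":9,"yaw":0.079},{"hand":0.4,"dx":0,"dy":62,"dz":10,"yaw":0.079},{"hand":0.4,"dx":0,"dy":62,"dz":18,"yaw":0.079},{"hand":0.4,"dx":0,"dy":62,"dz":26,"yaw":0.079},{"hand":0.4,"dx":0,"dy":62,"dz":32,"yaw":0.079},{"hand":0.4,"dx":0,"dy":62,"dz":35,"yaw":0.079},{"hand":0.4,"dx":0,"dy":62,"dz":37,"yaw":0.079},{"hand":0.4,"dx":0,"dy":62,"dz":39,"yaw":0.079},{"hand":0.4,"dx":0,"dy":62,"dz":40,"yaw":0.079},{"hand":0.4,"dx":0,"dy":62,"dz":40,"yaw":0.079}]'; python3 go.py 14 70 14 -90
```

```text
clock: 11.02
position: [0.5806, 0.1449, 0.0147]
tool_rot: [-1.577, -0.002, -1.636]
force: [-22.5, 0.3, 9.6]
grip_width: 0.0509
clock 11.0167 now fix [15.2 72.7 14.7] ang rel -89.63 force fix [-22.5  -1.3   9.6] width 0.05090796476123674
dx dy dz [ 2.7  0.7 -1.2] yaw 0.006
```

```bash
python3 -m crank '[{"hand":0.4,"dx":0,"dy":0,"dz":-8,"yaw":0},{"hand":0.4,"dx":0,"dy":0,"dz":-20,"yaw":0},{"hand":0.4,"dx":20,"dy":-40,"dz":-20,"yaw":0},{"hand":0.4,"dx":50,"dy":-70,"dz":-15,"yaw":0},{"hand":0.1,"dx":50,"dy":-70,"dz":-10,"yaw":0},{"hand":0.1,"dx":50,"dy":-70,"dz":-10,"yaw":0}]';python3 go.py 0 0 80 -90; python3 snap.py k
```

```text
clock: 11.52
position: [0.5732, 0.0938, 0.0875]
tool_rot: [-1.565, 0.0, -1.639]
force: [-0.5, 0.6, -0.6]
grip_width: 0.0738
clock 11.5167 now fix [11.4 21.3 87.5] ang rel -89.81 force fix [-0.5  0.5 -0.6] width 0.07378778505977611
dx dy dz [ 21.2   7.4 -11.6] yaw 0.003
11.5167 [0.57319446 0.09380411 0.08749593] [-1.56545977e+00  4.87775806e-04 -1.63871932e+00] [-0.47068686  0.55013859 -0.59617132] 0.07378778505977611
```

View pics/k.png

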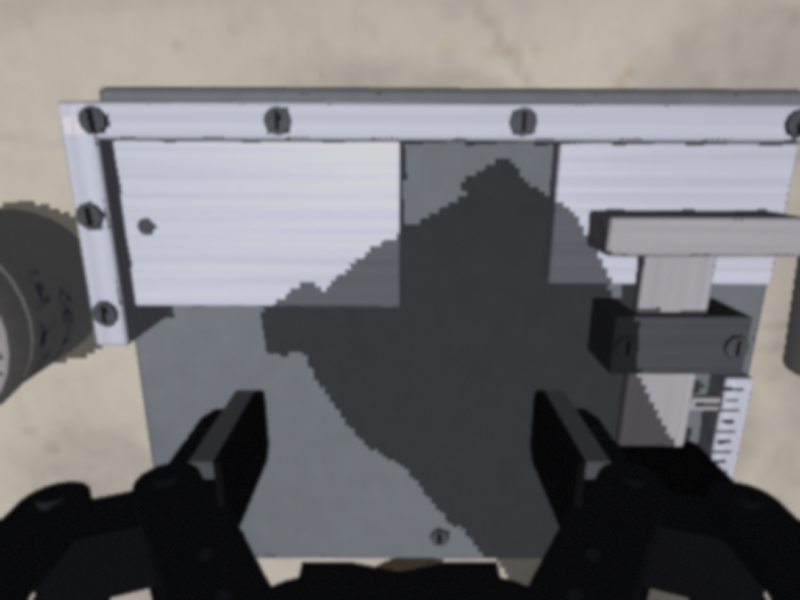

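The stack forms a clean rectangle against both fences, with corners at about (117,142), (400,142), (399,305) and (137,304). The pointer is at about (707,403).

```bash
python3 - <<'E'
import cv2
im=cv2.imread("pics/k_raw.png")
def crop(n,x0,y0,w,h,f): cv2.imwrite(f"pics/{n}.png",cv2.resize(im[y0:y0+h,x0:x0+w],None,fx=f,fy=f,interpolation=cv2.INTER_CUBIC))
crop("k1",60,80,200,130,4); crop("k2",380,230,132,80,6)
from h import *
s,c=pickle.load(open("k.pkl","rb"));p=np.load("fix.npy")
for n,u,z in [("fence in",(101,139),.045),("fence front in",(128,344),.045),("p4 BR",(401,142),.036),("p4 FR",(400,305),.036),("p4 FL",(136,304),.036),("pointer",(707,403),.0245)]:
    print(n,(w2f(p,px2w(c,(u[0]*.64-.2,u[1]*.64-.2),z))*1e3).round(1))
E
```

```text
fence in [[ 84.8 119.1  45. ]]
fence front in [[ 12.8 120.4  45. ]]
p4 BR [[84.2 20.3 36. ]]
p4 FR [[25.3 20.4 36. ]]
p4 FL [[ 25.4 119.9  36. ]]
pointer [[ -21.  -109.5   24.5]]
```

View pics/k1.png

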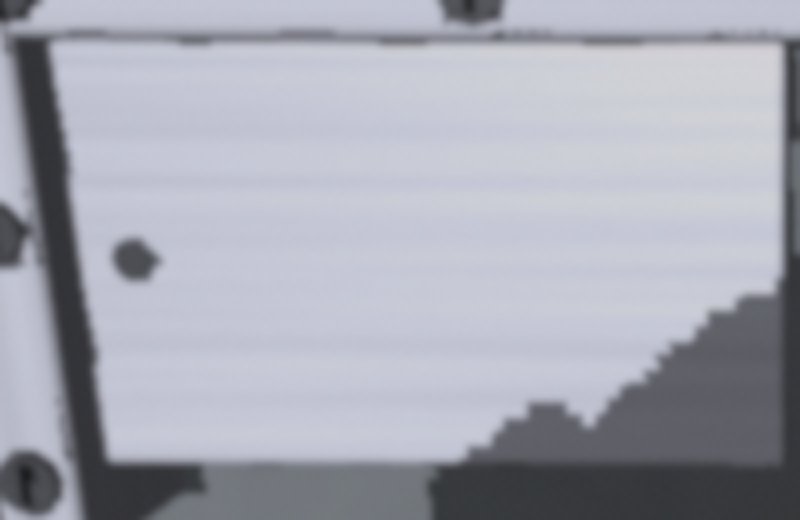

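View pics/k2.png

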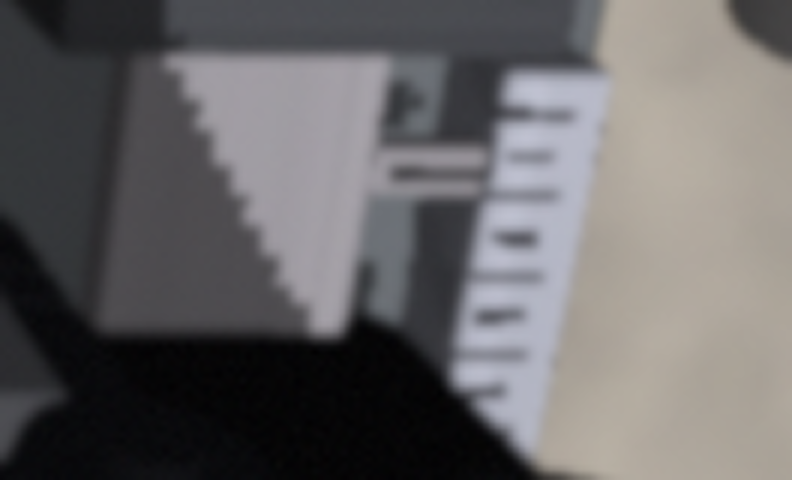

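Panel 4 measures within 1 mm of both fences and no lower panel sticks out. Next I move above the mark for a close reading.

```bash
python3 go.py -135 -100 115 -90
```

```text
clock 11.5667 now fix [10.  22.6 85.9] ang rel -89.72 force fix [-0.2 -0.3 -1.5] width 0.07664695572022379
dx dy dz [ 121.9  -29.6 -145.5] yaw 0.005
```

```bash
python3 -m crank '[{"hand":0.1,"dx":10,"dy":-30,"dz":-15,"yaw":0},{"hand":0.1,"dx":122,"dy":-30,"dz":-145,"yaw":0},{"hand":0.1,"dx":122,"dy":-30,"dz":-145,"yaw":0},{"hand":0.1,"dx":122,"dy":-30,"dz":-145,"yaw":0},{"hand":0.1,"dx":122,"dy":-30,"dz":-145,"yaw":0},{"hand":0.1,"dx":122,"dy":-30,"dz":-145,"yaw":0},{"hand":0.1,"dx":122,"dy":-30,"dz":-145,"yaw":0},{"hand":0.1,"dx":122,"dy":-30,"dz":-145,"yaw":0}]';python3 go.py -90 -100 150 -90; python3 snap.py l
```

```text
clock: 12.23
position: [0.4183, -0.0158, 0.1144]
tool_rot: [-1.571, 0.0, -1.635]
force: [0.5, -0.4, -0.6]
grip_width: 0.0772
clock 12.2333 now fix [-135.2  -99.1  114.4] ang rel -89.59 force fix [ 0.5 -0.3 -0.6] width 0.07720923830283781
dx dy dz [  1.2 -35.6  45.2] yaw 0.007
12.2333 [ 0.41834362 -0.01577391  0.11441692] [-1.57060314e+00  4.48558227e-04 -1.63498896e+00] [ 0.48064287 -0.36961436 -0.60797597] 0.07720923830283781
```

View pics/l.png

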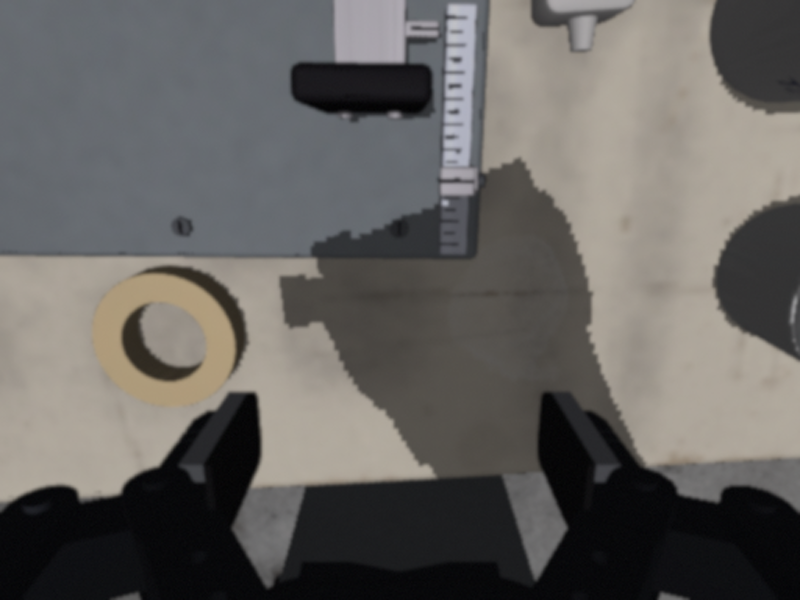

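```bash
python3 - <<'E'
import cv2
im=cv2.imread("pics/l_raw.png")
cv2.imwrite("pics/l1.png",cv2.resize(im[0:170,180:320],None,fx=5,fy=5,interpolation=cv2.INTER_CUBIC)[:600])
E
```

```text
(no output)
```

View pics/l1.png

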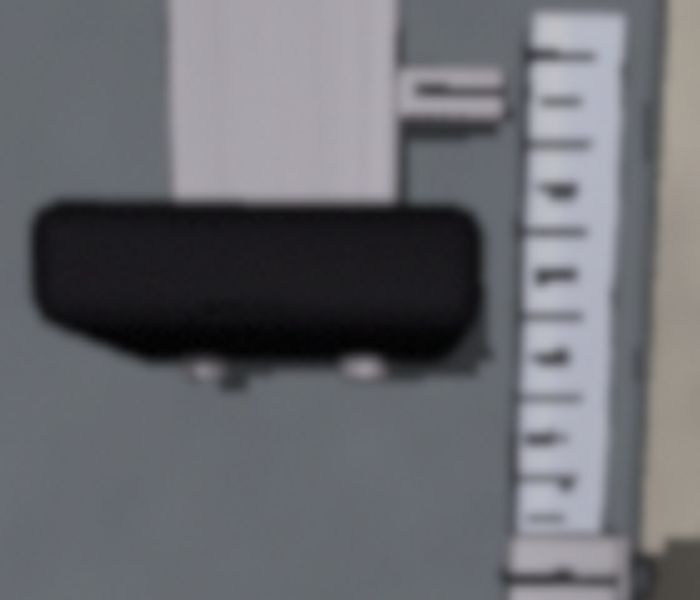

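```bash
python3 - <<'E'
from h import *
s,c=pickle.load(open("l.pkl","rb"));p=np.load("fix.npy")
b=lambda u,v:(180+u/5-.4,v/5-.4)
for n,u,z in [("ptr",(465,91),.0245),("mark",(560,579),.02),("mark",(560,579),.025),("mark",(560,579),.03),("tick1",(560,57),.02),("tick2",(560,145),.02),("tick4",(560,399),.02),("hback",(250,203),.081),("hL",(33,240),.081),("hR",(480,240),.081)]:
    print(n,z,(w2f(p,px2w(c,b(*u),z))*1e3).round(1))
E
python3 go.py -46 -86 110 0
```

```text
ptr 0.0245 [[ -20.1 -109.4   24.5]]
mark 0.02 [[ -78.5 -123.7   20. ]]
mark 0.025 [[ -78.1 -123.1   25. ]]
mark 0.03 [[ -77.8 -122.6   30. ]]
tick1 0.02 [[ -15.3 -121.3   20. ]]
tick2 0.02 [[ -25.3 -121.7   20. ]]
tick4 0.02 [[ -55.5 -122.8   20. ]]
hback 0.081 [[-40.1 -86.9  81. ]]
hL 0.081 [[-43.5 -66.3  81. ]]
hR 0.081 [[ -43.2 -108.6   81. ]]
clock 12.2833 now fix [-134.8  -98.7  114.4] ang rel -89.56 force fix [1.6 1.3 0.5] width 0.07719041533087748
dx dy dz [-12.    4.4  88.9] yaw -1.563
```

```bash
python3 -m crank '[{"hand":0.5,"dx":-12,"dy":4,"dz":89,"yaw":-1.563},{"hand":0.5,"dx":-12,"dy":4,"dz":89,"yaw":-1.563},{"hand":0.5,"dx":-12,"dy":4,"dz":89,"yaw":-1.563},{"hand":0.5,"dx":-12,"dy":4,"dz":89,"yaw":-1.563},{"hand":0.5,"dx":-12,"dy":4,"dz":89,"yaw":-1.563},{"hand":0.5,"dx":-12,"dy":4,"dz":89,"yaw":-1.563},{"hand":0.5,"dx":-12,"dy":4,"dz":89,"yaw":-1.563},{"hand":0.5,"dx":-12,"dy":4,"dz":89,"yaw":-1.563},{"hand":0.5,"dx":-12,"dy":4,"dz":89,"yaw":-1.563},{"hand":0.5,"dx":-12,"dy":4,"dz":89,"yaw":-1.563},{"hand":0.5,"dx":-12,"dy":4,"dz":89,"yaw":-1.563},{"hand":0.5,"dx":-12,"dy":4,"dz":89,"yaw":-1.563}]';python3 go.py -46 -87 80 0; python3 snap.py m;python3 go.py -46 -87 43 0
```

```text
clock: 13.28
position: [0.5084, -0.0088, 0.1102]
tool_rot: [-1.57, 0.0, -0.128]
force: [0.6, 0.1, -0.4]
grip_width: 0.043
clock 13.2833 now fix [-45.8 -85.7 110.2] ang rel -3.25 force fix [ 0.6  0.1 -0.4] width 0.04298435053140876
dx dy dz [-0.1 30.2 -1.4] yaw -0.057
13.2833 [ 0.50844275 -0.0087734   0.11017014] [-1.56966455e+00  7.93488433e-05 -1.28076762e-01] [ 0.58364807  0.10096057 -0.39744243] 0.04298435053140876
clock 13.3333 now fix [-45.9 -85.8 110. ] ang rel -2.71 force fix [-0.1 -0.8 -1. ] width 0.04289025204215287
dx dy dz [-0.  67.  -1.2] yaw -0.047
```

View pics/m.png

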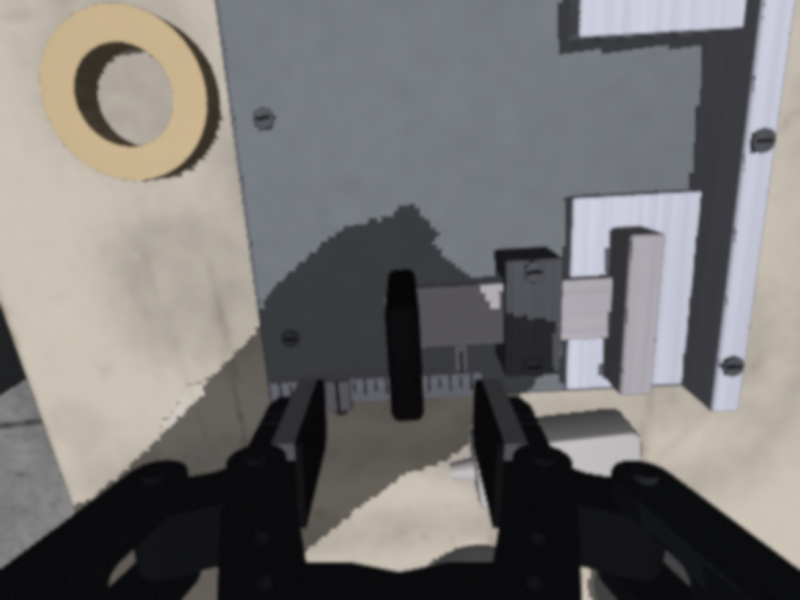

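Handle top (u≈403) is centred between the fingers. The clip near (343,395) and the pointer at (462,355) are visible from here. Going down to grasp.

```bash
python3 -m crank '[{"hand":0.5,"dx":0,"dy":10,"dz":-1,"yaw":-0.05},{"hand":0.5,"dx":0,"dy":40,"dz":-1,"yaw":-0.05},{"hand":0.5,"dx":0,"dy":67,"dz":-1,"yaw":-0.05},{"hand":0.5,"dx":0,"dy":67,"dz":-1,"yaw":-0.05},{"hand":0.5,"dx":0,"dy":67,"dz":-1,"yaw":-0.05}]';python3 go.py -46 -87 43 0; 
```

```text
clock: 13.75
position: [0.5073, -0.01, 0.0429]
tool_rot: [-1.57, 0.002, -0.086]
force: [0.0, -0.0, 0.4]
grip_width: 0.0428
clock 13.75 now fix [-46.9 -87.   42.9] ang rel -0.85 force fix [ 0.  -0.   0.4] width 0.04275143864947884
dx dy dz [ 0.9 -0.1  0. ] yaw -0.015
```

```bash
python3 -m crank '[{"hand":0.7,"dx":0.5,"dy":0,"dz":0,"yaw":-0.015},{"hand":1,"dx":0.5,"dy":0,"dz":0,"yaw":-0.015},{"hand":1,"dx":0.5,"dy":0,"dz":0,"yaw":-0.015},{"hand":1,"dx":0.5,"dy":0,"dz":0,"yaw":-0.015},{"hand":1,"dx":0.5,"dy":0,"dz":0,"yaw":-0.015}]' 60;python3 go.py -46 -87 43 0; python3 snap.py n
```

```text
clock: 14.17
position: [0.5096, -0.0111, 0.0449]
tool_rot: [-1.57, -0.003, -0.071]
force: [3.2, 1.0, 9.1]
grip_width: 0.0114
clock 14.1667 now fix [-44.5 -87.9  44.9] ang rel 0.0 force fix [3.1 1.2 9.1] width 0.0113698436587389
dx dy dz [-1.5  1.9  0.9] yaw 0.0
14.1667 [ 0.50963714 -0.01109148  0.04493253] [-1.57027645 -0.00335069 -0.07126904] [3.21865604 1.02207363 9.10404253] 0.0113698436587389
```

View pics/n.png

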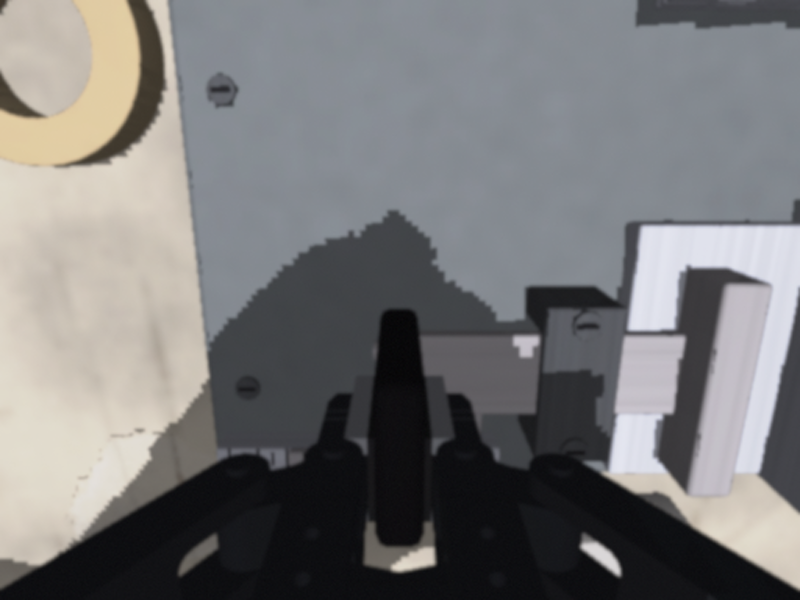

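Gripped (11.4 mm between the pads, handle in hand). The slide needs 58 mm, so I pull most of it now.

```bash
python3 -m crank '[{"hand":1,"dx":-4,"dy":-1,"dz":0,"yaw":0},{"hand":1,"dx":-9,"dy":-1,"dz":0,"yaw":0},{"hand":1,"dx":-14,"dy":-1,"dz":0,"yaw":0},{"hand":1,"dx":-19,"dy":-1,"dz":0,"yaw":0},{"hand":1,"dx":-24,"dy":-1,"dz":0,"yaw":0},{"hand":1,"dx":-29,"dy":-1,"dz":0,"yaw":0},{"hand":1,"dx":-34,"dy":-1,"dz":0,"yaw":0},{"hand":1,"dx":-39,"dy":-1,"dz":0,"yaw":0},{"hand":1,"dx":-44,"dy":-1,"dz":0,"yaw":0},{"hand":1,"dx":-48,"dy":-1,"dz":0,"yaw":0},{"hand":1,"dx":-52,"dy":-1,"dz":0,"yaw":0},{"hand":1,"dx":-54,"dy":-1,"dz":0,"yaw":0}]' 80;python3 go.py -102.5 -87 43 0;python3 -m crank '[{"hand":1,"dx":0,"dy":0,"dz":0,"yaw":0},{"hand":1,"dx":0,"dy":0,"dz":0,"yaw":0}]';python3 go.py -102.5 -87 43 0; python3 snap.py o
```

```text
clock: 15.22
position: [0.4552, -0.0071, 0.0451]
tool_rot: [-1.57, -0.003, -0.071]
force: [10.3, 2.5, -15.9]
grip_width: 0.0111
clock 15.2167 now fix [-99.  -87.8  45.1] ang rel 0.01 force fix [ 10.1   3.2 -15.9] width 0.01113573477218178
dx dy dz [-3.5  2.1  0.8] yaw 0.0
clock: 15.38
position: [0.4555, -0.0072, 0.0451]
tool_rot: [-1.57, -0.002, -0.071]
force: [8.4, 2.0, -14.1]
grip_width: 0.0111
clock 15.3833 now fix [-98.8 -87.8  45.1] ang rel 0.01 force fix [  8.2   2.6 -14.1] width 0.011055637813478124
dx dy dz [-3.7  2.1  0.8] yaw 0.0
15.3833 [ 0.45545543 -0.00715111  0.04508433] [-1.56972304 -0.00245357 -0.07110586] [  8.38261245   1.97177795 -14.14236386] 0.011055637813478124
```

View pics/o.png

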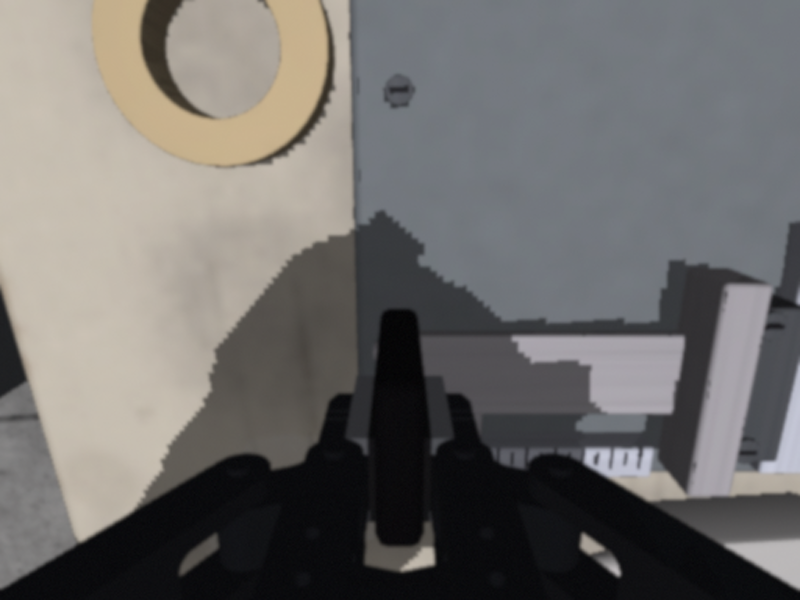

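In the hand, the handle and jaw sit at the same pixels as before the pull, so there is no slip. The slide has moved 54.3 mm, so 3.7 mm remain.

```bash
python3 -m crank '[{"hand":1,"dx":-2,"dy":0.5,"dz":0,"yaw":0},{"hand":1,"dx":-3.7,"dy":0.7,"dz":0,"yaw":0},{"hand":1,"dx":-3.7,"dy":0.7,"dz":0,"yaw":0},{"hand":1,"dx":-3.7,"dy":0.7,"dz":0,"yaw":0},{"hand":1,"dx":-3.7,"dy":0.7,"dz":0,"yaw":0}]' 80;python3 go.py -102.5 -87 43 0; python3 snap.py q; python3 - <<'E'
from workcell import bot
import cv2
for n in("top","scene"):
    cv2.imwrite(f"pics/q_{n}.png",bot.grab_frame(n)[:,:,::-1])
t=cv2.imread("pics/q_top.png")[130:250,200:360];cv2.imwrite("pics/q_t.png",cv2.resize(t,None,fx=5,fy=5,interpolation=cv2.INTER_CUBIC))
t=cv2.imread("pics/q_scene.png")[130:250,180:340];cv2.imwrite("pics/q_s.png",cv2.resize(t,None,fx=5,fy=5,interpolation=cv2.INTER_CUBIC))
E
python3 go.py -102.5 -87 43 0
```

```text
clock: 15.85
position: [0.4527, -0.007, 0.045]
tool_rot: [-1.57, -0.004, -0.071]
force: [8.2, -0.2, 1.7]
grip_width: 0.011
clock 15.85 now fix [-101.6  -87.8   45. ] ang rel -0.0 force fix [8.2 0.4 1.7] width 0.01100903853517437
dx dy dz [-0.9  2.   0.8] yaw -0.0
15.85 [ 0.45266751 -0.00698456  0.0449913 ] [-1.56991768 -0.00419365 -0.07133446] [ 8.23766943 -0.20868413  1.74299152] 0.01100903853517437
clock 16.0 now fix [-101.6  -87.8   45. ] ang rel -0.0 force fix [9.2 1.8 1.8] width 0.011329238150565753
dx dy dz [-0.9  2.   0.8] yaw -0.0
```

View pics/q.png

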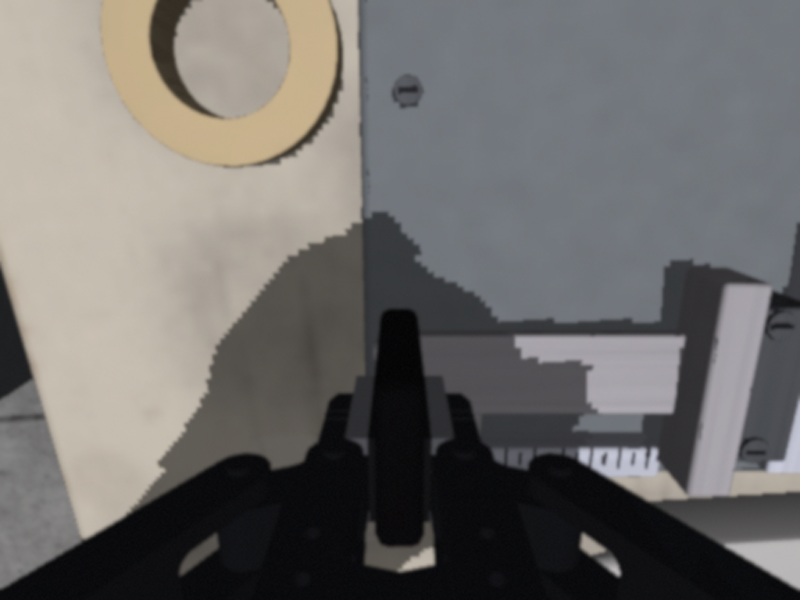

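View pics/q_t.png

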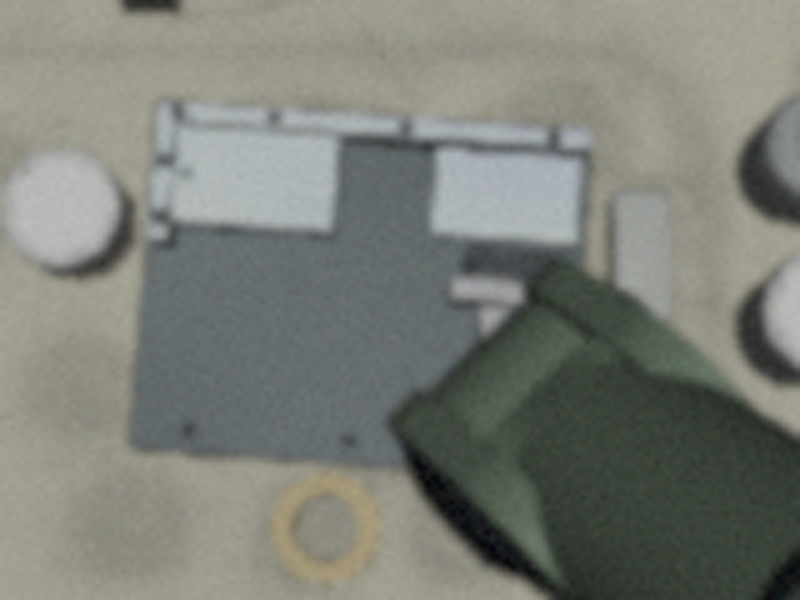

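View pics/q_s.png

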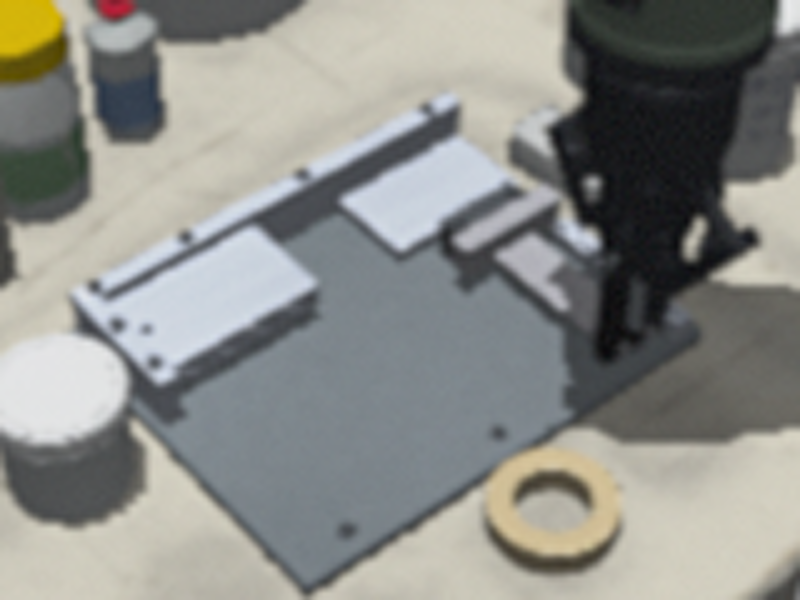

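Pulled 57.1 of 58.0 mm, and the panel stack still sits in the corner in both views. One last millimetre.

```bash
python3 -m crank '[{"hand":1,"dx":-1.2,"dy":0.1,"dz":0,"yaw":0},{"hand":1,"dx":-1.2,"dy":0.1,"dz":0,"yaw":0},{"hand":1,"dx":-1.2,"dy":0.1,"dz":0,"yaw":0},{"hand":1,"dx":-1.2,"dy":0.1,"dz":0,"yaw":0},{"hand":1,"dx":-1.2,"dy":0.1,"dz":0,"yaw":0},{"hand":1,"dx":-1.2,"dy":0.1,"dz":0,"yaw":0}]' 80;python3 go.py -102.5 -87 43 0; python3 snap.py r
python3 - <<'E'
from h import *
# jaw face/ tongue end offset check: mark expected pixel & pointer vs fixture using jaw edge: measured shut (n) vs now (r)
for f in "nr":
    s,c=pickle.load(open(f+".pkl","rb"));p=np.load("fix.npy")
    print(f,"jaw top corner fix",(w2f(p,px2w(c,(770*.64-.2,285*.64-.2),.043))*1e3).round(1))
E
```

```text
clock: 16.5
position: [0.4516, -0.0069, 0.045]
tool_rot: [-1.57, -0.004, -0.071]
force: [9.4, 0.4, 4.3]
grip_width: 0.0106
clock 16.5 now fix [-102.7  -87.8   45. ] ang rel -0.01 force fix [9.3 1.  4.3] width 0.010648676123162368
dx dy dz [0.2 2.  0.8] yaw -0.0
16.5 [ 0.45159516 -0.00690269  0.0449706 ] [-1.56990245 -0.00442211 -0.07145628] [9.37646462 0.36007087 4.29135822] 0.010648676123162368
n jaw top corner fix [[ 57.2 -52.6  43. ]]
r jaw top corner fix [[ -0.8 -52.6  43. ]]
```

View pics/r.png

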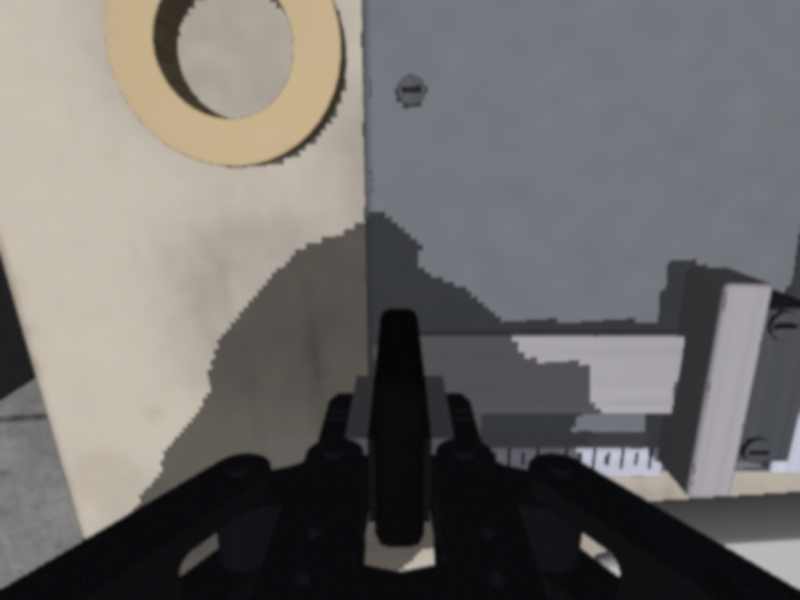

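The handle and jaw are still at the same pixels in the hand, and the measured travel is 58.0–58.2 mm against 58.0 needed. Handing in.

```bash
python3 -c "
from workcell import bot
s=bot.observe();print(s['clock'],s['force'],s['grip_width'],bot.job_done())"
```

```text
the job is handed in; nothing more can be done
16.55 [8.80757649 0.72966103 4.8400902 ] 0.010903068142957016 None
```

I squared the four panels into the corner with the clamp shut. I then pulled the slide out and handed the job in at about 16.6 s, still gripping it at the mark.

- **Panels:** I pushed the front edges, then the right edges, then the front again, each to about 20 N against the fences. The two front pushes stopped at nearly the same place (15.3 and 15.2 mm). In the wrist picture, panel 4's edges came out within about 1 mm of flush. The lower three were not measured separately, but none stuck out. The top and scene pictures taken after most of the pull show the stack still in the corner.
- **Slide:** I gripped the handle at 80 N and pulled it 58.2 mm by arm position, against the 58.0 mm measured between pointer and mark. The handle and jaw stayed at the same pixels in the wrist pictures, so nothing slipped. The spring pulled on the tool with about 9 N.
- **Not confirmed:** the gripper hid the pointer and mark during and after the pull, so I never saw them lined up. Their alignment rests on the distance measured before the pull and on the no-slip check, with an uncertainty of about 1–2 mm.
- **Bystanders:** I steered clear of the jars, bottles and tape roll, and felt no unexpected contact forces. I did not re-measure where they stand.

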